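# Teach the build board's work frame by three-point touch-off

## Task

Teach the work frame of the plywood build board by the three-point method: with the closed fingertips, touch the top of the black origin touch-off button, then the red X-axis button, then the green Y-axis button, each lightly and near its centre. Rest on each for about half a second while the point is stored, and lift well clear of the board before going on and at the end. The board only lies on the table, so do not shift, tip or lift it, and leave the steel weight, printed sample, spool and scraper where they are.

Things in the scene. Friction and masses are not known exactly. Their poses are not given: they have to be found in the camera images.
- board: Plywood build board, 260 x 200 x 18 mm (own x, y, z), about 0.6 kg, lying loose and flat on the table at any yaw. Origin at the centre of its underside (table height, z = 0), z up; top face at 18 mm. Thin dark scribed lines on it run from the origin button to the X button (along board +x) and to the Y button (along board +y). It slides if pushed sideways. Button centres in the board frame: origin (-95, -65) mm, X (+95, -65) mm, Y (-95, +65) mm.
- origin_button_top (a point): Centre of the black origin button's flat top at rest, 28 mm above the table: a sprung cap 30 mm in diameter, 10 mm above the board, in a dark steel ring 37 mm across and 5 mm high. It gives up to 5 mm, about 1.5 N per mm, down to flush with the ring; any steady light push counts, driving it hard onto its stop is not light. The point is fixed on the board and does not sink with the cap.
- x_button_top (a point): Centre of the flat top of the red X-axis button at rest: same kind, size, height and spring as the origin button.
- y_button_top (a point): Centre of the flat top of the green Y-axis button at rest: same kind, size, height and spring as the origin button.
- weight: Dark grey steel hold-down weight, round, 45 mm in diameter, 40 mm tall with a knob, about 0.4 kg, standing loose on the board near the corner that has no button. Origin at the centre of its underside. Its top is 58 mm above the table. Leave alone.
- print_sample: Blue 3D-printed sample, waisted, up to 36 mm in diameter, 38 mm tall, about 30 g, standing loose near the middle of the board. Origin at the centre of its underside. Its top is 56 mm above the table. Leave alone.
- spool: Filament spool lying flat on the table to the robot's left, 160 mm in diameter, 54 mm tall. Origin at the centre of its underside. Leave alone.
- scraper: Scraper with an orange handle, 200 mm long, lying flat on the table to the robot's right. Origin under its middle. Leave alone.

How it is judged:
On the way, in this order (a step that is already met when the one before it is completed fails the run):
1. the fingertips rest on the black origin button, near its centre (contact force between the fingers and origin_button above 0.3 N and horizontal distance between the grasp point and origin_button_top below 0.015 m), for 0.25 s.
2. the fingertips are lifted clear of the board (z of the grasp point in the frame of board above 0.058 m), for 0.05 s.
3. the fingertips rest on the red X-axis button, near its centre (contact force between the fingers and x_button above 0.3 N and horizontal distance between the grasp point and x_button_top below 0.015 m), for 0.25 s.
4. the fingertips are lifted clear of the board (z of the grasp point in the frame of board above 0.058 m), for 0.05 s.
5. the fingertips rest on the green Y-axis button, near its centre (contact force between the fingers and y_button above 0.3 N and horizontal distance between the grasp point and y_button_top below 0.015 m), for 0.25 s.
At the end, for the whole second after the job is handed in: All three buttons touched in order, fingertips lifted 10 mm or more off the board; every button within 5 mm of its start, board flat and at rest; weight and sample upright within 10 mm, spool and scraper within 20 mm of their starts (distance of each of origin_button_top, x_button_top, y_button_top from where it was at the start of the episode below 0.005 m and angle between board's own z axis and vertical below 0.03 rad and linear speed of board below 0.01 m/s and distance of each of weight, print_sample from where it was at the start of the episode below 0.01 m and angle between each of weight, print_sample's own z axis and vertical below 0.1 rad and distance of each of spool, scraper from where it was at the start of the episode below 0.02 m and z of the grasp point in the frame of board above 0.058 m).
It fails at once if the robot pressed or struck the board or a button with more than 25 N (not a light touch) (contact force between the arm and board above 25 N).
It fails at once if the fingers pressed or struck the board or a button with more than 25 N (not a light touch) (contact force between the fingers and board above 25 N).
It fails at once if the board was shifted, tipped or lifted (a button moved more than 5 mm) (not (distance of each of origin_button_top, x_button_top, y_button_top from where it was at the start of the episode below 0.005 m)).
It fails at once if the weight or the printed sample was moved more than 10 mm, lifted or knocked over (distance of any of weight, print_sample from where it was at the start of the episode above 0.01 m or angle between any of weight, print_sample's own z axis and vertical above 0.3 rad).
It fails at once if the spool or the scraper was moved more than 20 mm or lifted (distance of any of spool, scraper from where it was at the start of the episode above 0.02 m).
It also fails if it takes over 51 s, if anything falls off the work surface, if the arm or the gripper's body presses on something with over 40 N, if the wrist force passes 120 N, or if a joint passes its speed limit or range.

## Robot

A 6-joint arm with a two-finger parallel gripper is mounted at the origin on the work surface. World frame = base frame: x ahead of the robot, y to its left, z up, the work surface at z = 0. Lengths are in m, angles in rad, forces in N, time in s.
With the tool pointing down it reaches from about 0.35 to 0.85 m from the base axis. Payload 8.1 kg.
Tool frame: the origin (TCP) lies at the very end of the fingers, on their centre line; the grasp point (between the pads) lies 19 mm behind it (robot.pinch_z is the distance from the TCP to the grasp point, in m); y points along the fingers, x is the direction in which the jaws open and shut, and the axes are right-handed (so a half turn about y gives the same grasp; the last joint's range is limited). The gripper opens to 93 mm and grips with 3 to 60 N. Pads are 15 mm wide; open, the fingers measure 128 mm over their backs; the gripper's body (75 mm by 188 mm) begins 65 mm behind the grasp point.
Start: joints at [-1.211, 0.13, 1.488, -0, 1.523, -0.085], TCP at [0.258, -0.542, 0.191] pointing down, gripper open.
Joint ranges: [-2.96, 2.96], [-0.89, 2.26], [0.02, 2.5], [-1.34, 4.48], [0, 2.73], [-2.66, 2.66]. Speed limits (rad/s): [2.39, 2.39, 2.79, 3.14, 3.14, 3.14].

## Interface

Orientations are given as a rotation vector (axis times angle).
In Python, from plant import robot gives the robot as it stands.
- The arm moves only by the shell command python3 -m inch 'ROWS' [FORCE]. ROWS is JSON, a list of rows, each a list of 5 numbers: the closure, from -1 (fully open) to 1 (shut), then the shift along the world's x, y, z in m, then the turn about the world's z in rad. A call has 1 to 8 rows; each row is the pose to reach, as a shift and turn from the pose measured when the call began; what a row does not reach only later rows make up. A row lasts 1/8 s, in which the tool goes at most 62.5 mm and 10.7 degrees, less where a joint would pass 70% of its speed; a pose out of reach is approached as far as the arm can. A call with a gripper value outside its range is refused whole. The fingers move at their own pace and stop on an object; FORCE is the grip in N (left out, the last holds). Time passes only in rows, so rows that repeat a pose let the fingers close. It gives the time, the measured TCP pose, the force and the opening at its end, in the units of the state.
- robot.read_state(): the state, without advancing time (a new reading comes with each control period).
- robot.read_camera(name): name is "scene" or "top" or "wrist"; returns a dict with "color" (480x640x3 uint8, red, green, blue), "mtx" (3x3 intrinsics, pixels), "R" (3x3) and "t" (3): a world point X has camera coordinates R X + t; the wrist camera has in their place "hand_eye" (4x4, takes a point from camera to tool coordinates, whose origin is the TCP and whose axes are the tool frame's). Camera axes: x right, y down, z forward; pixel columns grow to the right and rows downward; lengths in m; the calibration is good to about 2 mm. The wrist camera is an equidistant fisheye: a pixel r from the principal point sees the ray r / f radians off the axis. A picture is of the moment at which its call begins: read the wrist's pose just before it. There is no depth.
- robot.close_job(): hands the job in, once; it reports no verdict.
The state is a dict: "t": time; "q": joint angles; "dq": joint speeds; "joint_torque": joint torques, N m; "tool_pos": TCP position; "orientation": TCP orientation; "force": force on the tool from outside, world axes, zero at the start; "wrist_torque": the same for the moment, N m; "opening": finger opening in m.
Only numpy, scipy, OpenCV 4.12 (cv2) and the standard library are available. Lean on these libraries where they do the work, as an engineer would, in place of code of your own. Each camera call takes 0.05 s, during which the arm holds its last target. There are 200 camera calls.

## Working session

There is one attempt and no reset: what is moved stays moved. The work goes in short steps, Python scripts to look and compute and a shell command to move; the robot and the scene stay as the last step left them, time stands still between calls to the robot, and variables do not carry over. Pictures are saved under pics/ and viewed, about 8 in all and at most 12, crops included, and the job is handed in when it is done.

```bash
mkdir -p pics; python3 - <<'E'
from plant import robot
import cv2
s=robot.read_state();print(s['t'],s['tool_pos'],s['orientation'],s['force'],s['opening'])
for n in ("top","scene"):
    c=robot.read_camera(n);cv2.imwrite(f"pics/{n}0.png",c["color"][:,:,::-1]);print(n,c["mtx"],c["R"],c["t"])
E
```

```text
0.0 [ 0.25795431 -0.54102901  0.18989938] [-1.38627344  0.8766876  -0.87432382] [-0.27728006 -0.22125715  0.41187756] 0.09279392927390863
top [[574.07948498   0.         315.19189405]
 [  0.         574.07948498 239.6712366 ]
 [  0.           0.           1.        ]] [[ 0.08840781 -0.99607016  0.0053202 ]
 [-0.97132971 -0.08739282 -0.2210907 ]
 [ 0.22068679  0.01437847 -0.97523874]] [-0.00598092  0.5532678   1.25018714]
scene [[465.52860477   0.         310.34387876]
 [  0.         465.52860477 240.37557703]
 [  0.           0.           1.        ]] [[ 0.2177596   0.97598544  0.00575947]
 [ 0.52803148 -0.11284617 -0.84169383]
 [-0.82083099  0.18632809 -0.53992438]] [-0.15541025 -0.26126898  1.70335931]
```

View pics/top0.png

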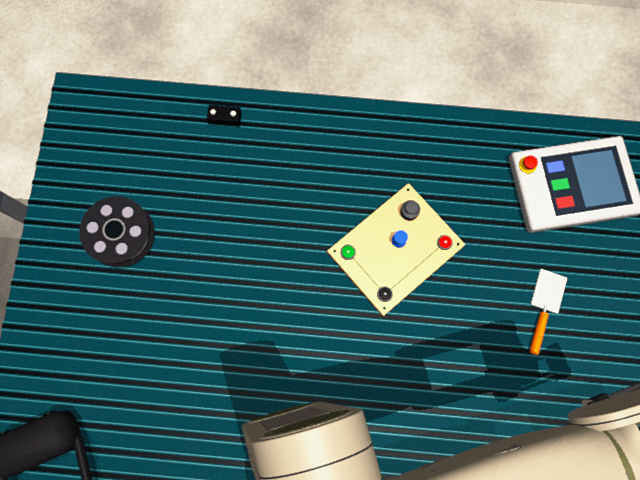

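View pics/scene0.png

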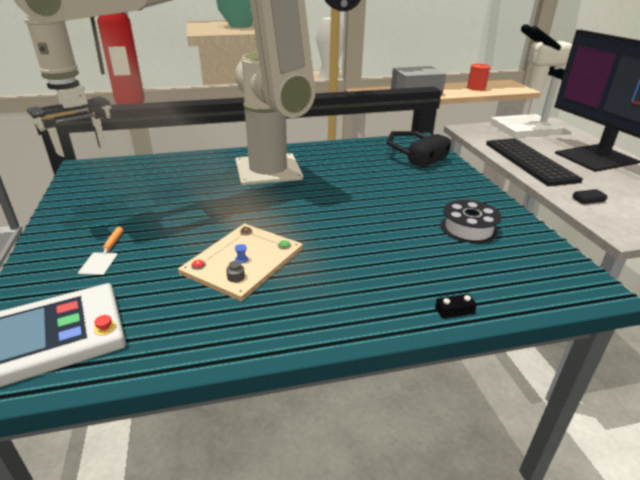

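The top view shows the board with black origin ≈(385,294), red X ≈(445,242), green Y ≈(348,252), sample (400,239) and weight (410,210). The scene view agrees, and nothing is near the buttons. Next I'll localise the caps.

```bash
cat > h.py <<'E'
import cv2,numpy as np
def ray(c,uv,z):
    d=c["R"].T@np.linalg.inv(c["mtx"])@[uv[0],uv[1],1]; o=-c["R"].T@c["t"]
    return o+d*(z-o[2])/d[2]
def blob(img,near,kind,r=14):
    h=cv2.cvtColor(img,cv2.COLOR_RGB2HSV); H,S,V=[h[...,i].astype(int) for i in range(3)]
    m={'k':(V<110)&(S<120),'r':((H<8)|(H>172))&(S>150)&(V>80),'g':(H>45)&(H<80)&(S>120)&(V>60)}[kind]
    w=np.zeros(m.shape,np.uint8);cv2.circle(w,near,r,1,-1)
    n,l,st,ce=cv2.connectedComponentsWithStats((m&(w>0)).astype(np.uint8))
    i=1+np.argmax(st[1:,4]); return ce[i],st[i,:]
E
python3 - <<'E'
from plant import robot
from h import *
P={}
for n,pts in (("top",dict(k=(385,294),r=(445,242),g=(348,252))),("scene",dict(k=(246,230),r=(198,265),g=(284,244)))):
    c=robot.read_camera(n)
    for k,p in pts.items():
        u,st=blob(c["color"],p,k,12); P[k]=ray(c,u,.023 if k=='k' else .028); print(n,k,u.round(1),st,P[k].round(4))
    print([np.linalg.norm(P['k']-P[k])for k in'rg'],np.linalg.norm(P['r']-P['g']),"want .19 .13 .230")
    x=P['r']-P['k'];print("yaw",np.degrees(np.arctan2(x[1],x[0])))
c=robot.read_camera("wrist");print(c["mtx"],c["hand_eye"])
s=robot.read_state();R=cv2.Rodrigues(np.array(s['orientation']))[0];print(R.round(3),robot.pinch_z)
E
```

```text
top k [384.5 293.5] [378 287  14  14 140] [ 0.4478 -0.1267  0.023 ]
top r [444.9 241.6] [439 236  13  12 121] [ 0.582  -0.2599  0.028 ]
top g [347.7 251.3] [342 245  13  13 119] [ 0.5384 -0.0343  0.028 ]
[np.float64(0.18917418041235096), np.float64(0.12943456053287752)] 0.2297682063585424 want .19 .13 .230
yaw -44.78933406321619
scene k [243. 231.] [243 231   1   1   1] [ 0.4535 -0.1338  0.023 ]
scene r [197.8 263.5] [193 260  11   7  50] [ 0.5925 -0.259   0.028 ]
scene g [283.9 243.7] [280 242   9   4  18] [ 0.5485 -0.0349  0.028 ]
[np.float64(0.18710276202081744), np.float64(0.13725955627499517)] 0.2284160905545445 want .19 .13 .230
yaw -41.9967702246143
[[371.64829954   0.         321.03128   ]
 [  0.         371.64829954 236.52480516]
 [  0.           0.           1.        ]] [[ 9.99999893e-01  4.43056414e-04  1.31698595e-04  1.25702879e-03]
 [-7.42824077e-06 -2.69487194e-01  9.63003973e-01 -1.95431482e-01]
 [ 4.62156172e-04 -9.63003871e-01 -2.69487162e-01  7.39762704e-02]
 [ 0.00000000e+00  0.00000000e+00  0.00000000e+00  1.00000000e+00]]
[[ 0.43  -0.     0.903]
 [-0.903  0.001  0.43 ]
 [-0.001 -1.     0.   ]] 0.0188
```

```bash
python3 -m inch '[[1,0.02,0.045,0,0],[1,0.05,0.1,0,0],[1,0.07,0.155,0,0],[1,0.095,0.21,-0.02,0],[1,0.12,0.265,-0.04,0],[1,0.145,0.32,-0.06,0],[1,0.17,0.37,-0.07,0],[1,0.19,0.414,-0.08,0]]' 10; python3 -m inch '[[1,0,0,0,0],[1,0,0,0,0],[1,0,0,0,0]]'
python3 - <<'E'
from plant import robot
from h import *
s=robot.read_state();print(s['t'],s['tool_pos'],s['orientation'],s['force'],s['opening'],.4478-s['tool_pos'][0],-.1267-s['tool_pos'][1])
c=robot.read_camera("wrist");cv2.imwrite("pics/w1.png",c["color"][:,:,::-1])
E
```

```text
t: 1.25
tool_pos: [0.4486, -0.1252, 0.1101]
orientation: [-1.387, 0.875, -0.875]
force: [-0.6, -1.2, 0.4]
opening: 0.0175
t: 1.62
tool_pos: [0.4485, -0.1264, 0.1105]
orientation: [-1.387, 0.876, -0.876]
force: [-0.4, -0.4, 0.0]
opening: 0.0007
1.625 [ 0.44848998 -0.12641367  0.1104517 ] [-1.3866008   0.87597823 -0.87626726] [-0.40331298 -0.37056603  0.01440761] 0.0006565020989476036 -0.000689976626402744 -0.00028632962858984867
```

View pics/w1.png

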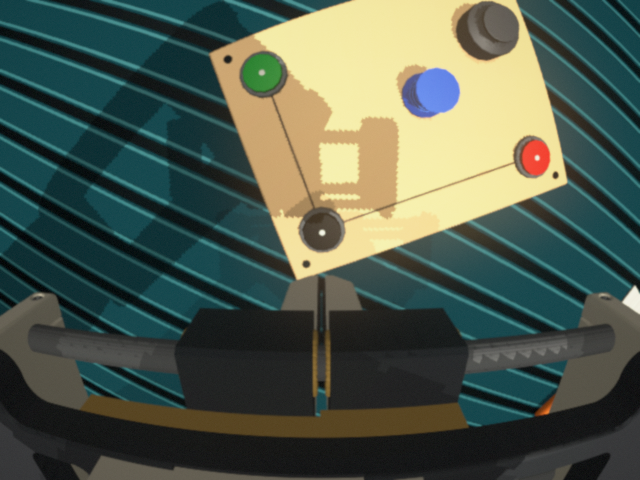

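The wrist view shows centre dots at black (322,232), red (537,157) and green (262,72), with the fingers closed. I'll cross-check the positions through the fisheye.

```bash
cat >> h.py <<'E'
def wray(c,s,uv,z=.028):
    K=c["mtx"];p=np.array([(uv[0]-K[0,2]),(uv[1]-K[1,2])])/K[0,0];th=np.hypot(*p)
    d=np.r_[np.sin(th)*p/th,np.cos(th)];R=cv2.Rodrigues(np.array(s['orientation']))[0];E=c["hand_eye"]
    d=R@E[:3,:3]@d;o=R@E[:3,3]+s['tool_pos'];return o+d*(z-o[2])/d[2]
E
python3 - <<'E'
from plant import robot
from h import *
s=robot.read_state();c=robot.read_camera("wrist")
P={}
for k,p in dict(k=(322,232),r=(533,157),g=(262,73)).items():
    u,st=blob(c["color"],p,k,26);P[k]=wray(c,s,p if k=='k' else u);print(k,u,st,P[k].round(4),wray(c,s,p).round(4))
print([np.linalg.norm(P['k']-P[k])for k in'rg'])
E
```

```text
k [320.80392157 228.75372549] [ 302  207   39   44 1275] [ 0.4493 -0.1284  0.028 ] [ 0.4493 -0.1284  0.028 ]
r [535.06746032 157.02513228] [521 140  29  35 756] [ 0.5846 -0.2609  0.028 ] [ 0.5835 -0.259   0.028 ]
g [261.80091324  72.70136986] [ 243   54   39   38 1095] [ 0.5405 -0.0355  0.028 ] [ 0.5404 -0.0358  0.028 ]
[np.float64(0.18941172258009395), np.float64(0.13017844747737792)]
```

Both views agree to about 2 mm. Descending over the origin button.

```bash
python3 -m inch '[[1,0,-0.001,-0.03,0],[1,0,-0.001,-0.055,0],[1,0,-0.001,-0.07,0],[1,0,-0.001,-0.0775,0],[1,0,-0.001,-0.0795,0],[1,0,-0.001,-0.081,0],[1,0,-0.001,-0.0825,0],[1,0,-0.001,-0.0825,0]]'
```

```text
t: 2.72
tool_pos: [0.4487, -0.1275, 0.0282]
orientation: [-1.386, 0.876, -0.877]
force: [0.5, -0.3, -0.1]
opening: 0.0007
```

```bash
python3 -m inch '[[1,0,0,-0.001,0],[1,0,0,-0.002,0],[1,0,0,-0.002,0],[1,0,0,-0.002,0]]'; python3 - <<'E'
from plant import robot
from h import *
c=robot.read_camera("wrist");cv2.imwrite("pics/w2.png",c["color"][130:370,160:480,::-1].repeat(2,0).repeat(2,1))
E
```

```text
t: 3.22
tool_pos: [0.4487, -0.1274, 0.0262]
orientation: [-1.386, 0.876, -0.877]
force: [-0.7, -1.2, 0.4]
opening: 0.0006
```

View pics/w2.png

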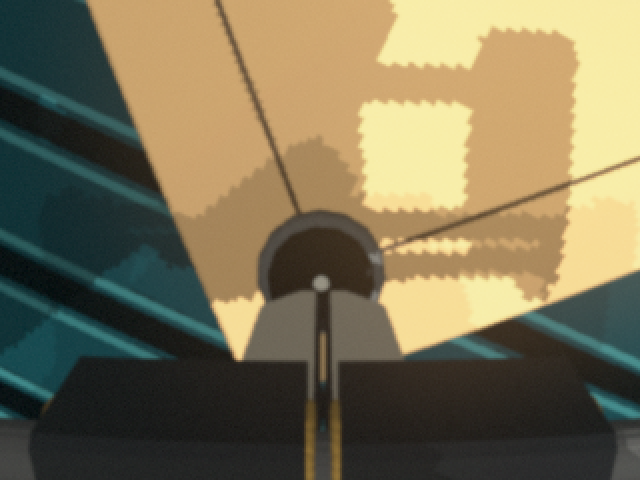

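The tips sit at the cap's centre dot (crop 320,283) but there is no clear force yet. I'll press a little further.

```bash
python3 -m inch '[[1,0,0,-0.0005,0],[1,0,0,-0.001,0],[1,0,0,-0.001,0],[1,0,0,-0.001,0]]';python3 -m inch '[[1,0,0,-0.0005,0],[1,0,0,-0.001,0],[1,0,0,-0.001,0],[1,0,0,-0.001,0],[1,0,0,-0.001,0]]'
```

```text
t: 3.78
tool_pos: [0.4487, -0.1275, 0.0252]
orientation: [-1.386, 0.876, -0.877]
force: [-0.8, -0.5, 1.1]
opening: 0.0005
t: 4.4
tool_pos: [0.4487, -0.1275, 0.0242]
orientation: [-1.386, 0.876, -0.877]
force: [-0.7, -0.1, -1.1]
opening: 0.0008
```

```bash
for i in 1 2 3; do python3 -m inch '[[1,0,0,0,0]]'|grep -E "force|pos"; done; python3 -m inch '[[1,0,0,-0.0005,0],[1,0,0,-0.001,0],[1,0,0,-0.001,0]]'|grep -E "force|pos"; for i in 1 2 3; do python3 -m inch '[[1,0,0,0,0]]'|grep -E "force|pos"; done
```

```text
tool_pos: [0.4487, -0.1275, 0.0242]
force: [-0.4, 0.2, 0.9]
tool_pos: [0.4487, -0.1275, 0.0242]
force: [-0.4, 0.8, 0.3]
tool_pos: [0.4487, -0.1275, 0.0242]
force: [-0.1, -0.4, -0.4]
tool_pos: [0.4487, -0.1274, 0.0232]
force: [0.1, 0.0, -0.5]
tool_pos: [0.4487, -0.1275, 0.0231]
force: [0.6, -0.6, -0.2]
tool_pos: [0.4487, -0.1274, 0.0231]
force: [-0.3, 0.6, 0.4]
tool_pos: [0.4487, -0.1274, 0.0231]
force: [-0.5, 0.2, 0.6]
```

No contact is felt at a reading of 23 mm, so I'll look closer.

```bash
python3 - <<'E'
from plant import robot
from h import *
s=robot.read_state();print(s['tool_pos'],s['joint_torque'])
c=robot.read_camera("wrist");a=c["color"][200:320,240:400,::-1]
Ei=np.linalg.inv(c["hand_eye"])
for name,X in (("tcp",[0,0,0]),("5mm beyond",[0,.005,0])):
    x=(Ei@np.r_[X,1])[:3];th=np.arctan2(np.hypot(x[0],x[1]),x[2]);u=c["mtx"][:2,2]+c["mtx"][0,0]*th*x[:2]/np.hypot(x[0],x[1]);print(name,u)
w=cv2.resize(a,(640,480),interpolation=cv2.INTER_CUBIC)
c=robot.read_camera("scene");b=cv2.resize(c["color"][200:275,190:290,::-1],(640,480),interpolation=cv2.INTER_CUBIC)
cv2.imwrite("pics/w3.png",cv2.resize(np.hstack([w,b]),(800,300)))
E
```

```text
[ 0.44865001 -0.1274376   0.02312798] [ 2.33931125e-03 -3.99687409e+01 -4.42342973e+01  6.78679906e-02
 -4.53366945e-02 -3.41200723e-05]
tcp [318.72414895 269.60525973]
5mm beyond [318.7751911  266.52607869]
```

View pics/w3.png

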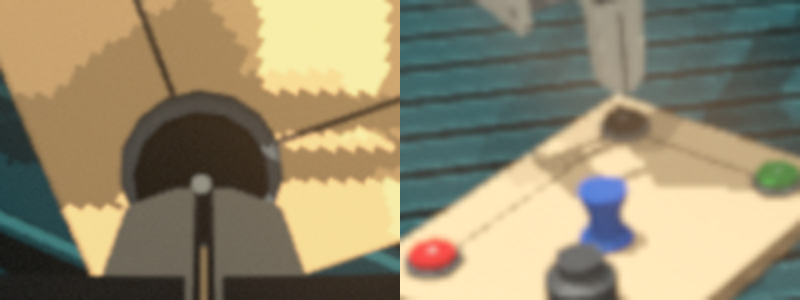

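```bash
python3 - <<'E'
from plant import robot
from h import *
s=robot.read_state();c=robot.read_camera("scene")
def pj(c,X):
    x=c["mtx"]@(c["R"]@X+c["t"]);return (x[:2]/x[2]).round(1)
T=np.array(s['tool_pos'])
for dz in (0,.01,.02): print("tcp+",dz,pj(c,T+[0,0,dz]))
print("button",pj(c,np.array([.4486,-.1275,.028])))
for k,p in dict(k=(.4478,-.1267),r=(.5833,-.2604),g=(.5394,-.0349)).items():
    for z in (.018,.028): print(k,z,pj(c,np.r_[p,z]))
cw=robot.read_camera("wrist")
print("highlight",wray(cw,s,(320,273.6)),"ring top",wray(cw,s,(320,236),.023))
a=cv2.resize(c["color"][195:285,180:300,::-1],(800,600),interpolation=cv2.INTER_NEAREST)
cv2.imwrite("pics/s4.png",a)
E
```

```text
tcp+ 0 [245.1 229.8]
tcp+ 0.01 [244.9 226.7]
tcp+ 0.02 [244.6 223.6]
button [245.  228.3]
k 0.018 [245.5 231.2]
k 0.028 [245.2 228.1]
r 0.018 [197.6 264.7]
r 0.028 [197.1 261.4]
g 0.018 [283.4 245. ]
g 0.028 [283.3 241.8]
highlight [ 0.44850515 -0.12833556  0.028     ] ring top [ 0.46662162 -0.11971851  0.023     ]
```

View pics/s4.png

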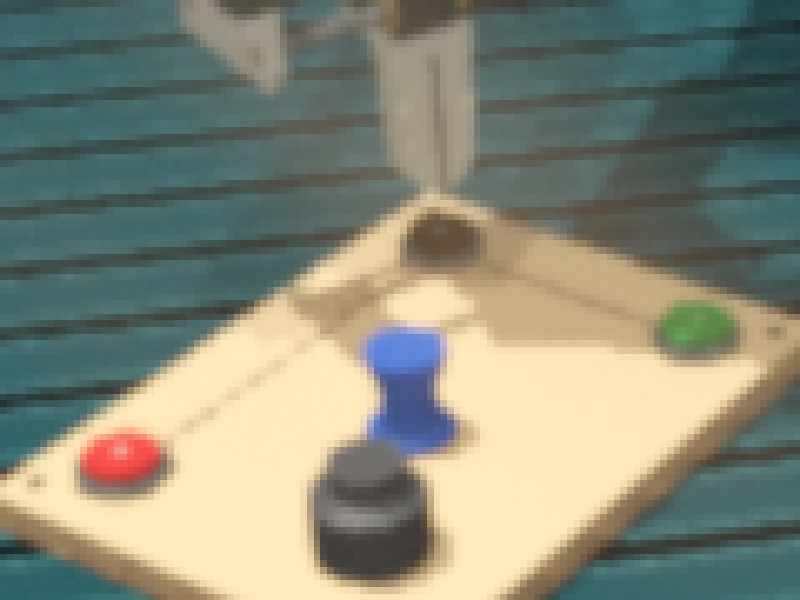

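Both views show the closed tips about 15–20 mm higher than the reported TCP: scene tip row 223.5 against 229.8 predicted, wrist row 274 against about 256. The horizontal position agrees. I'll keep descending by feel.

```bash
python3 -m inch '[[1,0,0,-0.001,0],[1,0,0,-0.002,0],[1,0,0,-0.003,0],[1,0,0,-0.004,0],[1,0,0,-0.005,0],[1,0,0,-0.006,0],[1,0,0,-0.006,0]]'|grep -E "force|pos"; python3 -m inch '[[1,0,0,0,0]]'|grep -E "force|pos"
```

```text
tool_pos: [0.4486, -0.1274, 0.017]
force: [0.7, -0.4, -0.3]
tool_pos: [0.4486, -0.1274, 0.0171]
force: [1.1, 0.8, 0.4]
```

```bash
python3 -m inch '[[1,0,0,-0.001,0],[1,0,0,-0.002,0],[1,0,0,-0.002,0]]'|grep -E "force|pos"; python3 -m inch '[[1,0,0,0,0]]'|grep -E "force|pos"
```

```text
tool_pos: [0.4485, -0.1274, 0.0149]
force: [-0.0, -1.1, -0.1]
tool_pos: [0.4485, -0.1274, 0.0149]
force: [-0.8, -0.1, 0.5]
```

```bash
python3 -m inch '[[1,0,0,-0.001,0],[1,0,0,-0.002,0],[1,0,0,-0.002,0]]'|grep -E "force|pos"; python3 -m inch '[[1,0,0,0,0]]'|grep -E "force|pos"
```

```text
tool_pos: [0.4484, -0.1273, 0.0128]
force: [-0.1, 0.2, -0.5]
tool_pos: [0.4484, -0.1273, 0.0128]
force: [-0.6, 0.4, -0.4]
```

```bash
python3 -m inch '[[1,0,0,-0.001,0],[1,0,0,-0.002,0],[1,0,0,-0.002,0]]'|grep -E "force|pos"; python3 -m inch '[[1,0,0,0,0]]'|grep -E "force|pos"
```

```text
tool_pos: [0.4483, -0.1273, 0.0106]
force: [-0.2, 0.3, 0.1]
tool_pos: [0.4483, -0.1273, 0.0106]
force: [-0.8, -0.7, -0.2]
```

```bash
python3 - <<'E'
from plant import robot
from h import *
c=robot.read_camera("scene");b=cv2.resize(c["color"][205:265,190:290,::-1],(600,360),interpolation=cv2.INTER_NEAREST)
cv2.imwrite("pics/s5.png",b)
E
```

```text
(no output)
```

View pics/s5.png

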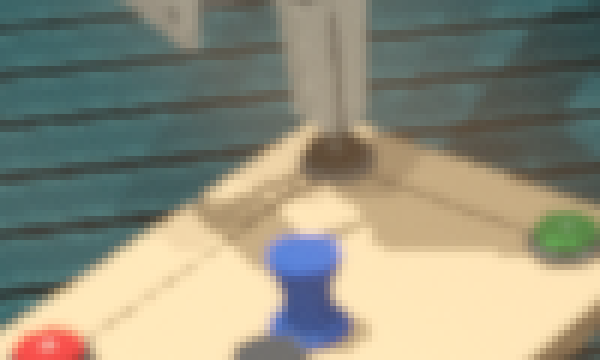

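The tip in the scene crop is at row ≈137 and the cap's top at about 143, so it is nearly in contact. Continuing in 1 mm steps.

```bash
for i in 1 ; do python3 -m inch '[[1,0,0,-0.001,0],[1,0,0,-0.0015,0],[1,0,0,-0.0015,0]]'|grep -E "force|pos"; python3 -m inch '[[1,0,0,0,0]]'|grep -E "force"; done
```

```text
tool_pos: [0.4482, -0.1273, 0.0091]
force: [0.6, -0.6, 1.0]
force: [-0.6, 0.3, -0.4]
```

```bash
for i in 1 ; do python3 -m inch '[[1,0,0,-0.001,0],[1,0,0,-0.0015,0],[1,0,0,-0.0015,0]]'|grep -E "force|pos"; python3 -m inch '[[1,0,0,0,0]]'|grep -E "force"; done
```

```text
tool_pos: [0.4482, -0.1273, 0.0075]
force: [0.5, -0.6, -0.8]
force: [0.0, 0.5, 0.2]
```

```bash
for i in 1 ; do python3 -m inch '[[1,0,0,-0.001,0],[1,0,0,-0.0015,0],[1,0,0,-0.0015,0]]'|grep -E "force|pos"; python3 -m inch '[[1,0,0,0,0]]'|grep -E "force"; done
```

```text
tool_pos: [0.4481, -0.1272, 0.0059]
force: [0.7, 0.2, 1.2]
force: [0.6, 0.1, 0.0]
```

```bash
for i in 1 ; do python3 -m inch '[[1,0,0,-0.001,0],[1,0,0,-0.001,0],[1,0,0,-0.001,0]]'|grep -E "force|pos"; python3 -m inch '[[1,0,0,0,0]]'|grep -E "force|t:"; done
```

```text
tool_pos: [0.4481, -0.1272, 0.0049]
force: [-0.2, 0.5, -0.1]
t: 10.28
force: [0.7, 0.4, 0.5]
```

```bash
cat > f.py <<'E'
from plant import robot
import numpy as np
F=[]
for i in range(5): robot.read_camera("top");s=robot.read_state();F.append(s['force'])
print(s['t'],np.round(s['tool_pos'],4),np.mean(F,0).round(2),np.round(s['joint_torque'],2)[:3])
E
python3 f.py; python3 -m inch '[[1,0,0,-0.001,0],[1,0,0,-0.001,0]]'|grep -E "pos"; python3 f.py
```

```text
10.525 [ 0.4481 -0.1272  0.0049] [-0.26  0.34  0.17] [  0.   -40.49 -43.3 ]
tool_pos: [0.448, -0.1272, 0.0038]
11.025 [ 0.4481 -0.1272  0.0039] [0.39 0.24 0.14] [  0.   -40.5  -43.24]
```

```bash
python3 -m inch '[[1,0,0,-0.001,0],[1,0,0,-0.001,0]]'|grep -E "pos"; python3 f.py; python3 - <<'E'
from plant import robot
from h import *
w=cv2.resize(robot.read_camera("wrist")["color"][210:300,260:380,::-1],(400,300),interpolation=cv2.INTER_NEAREST)
b=cv2.resize(robot.read_camera("scene")["color"][210:255,215:275,::-1],(400,300),interpolation=cv2.INTER_NEAREST)
cv2.imwrite("pics/s6.png",np.hstack([w,b]))
E
```

```text
tool_pos: [0.448, -0.1272, 0.0028]
11.525 [ 0.4481 -0.1272  0.003 ] [-0.1   0.12 -0.04] [  0.   -40.53 -43.18]
```

View pics/s6.png

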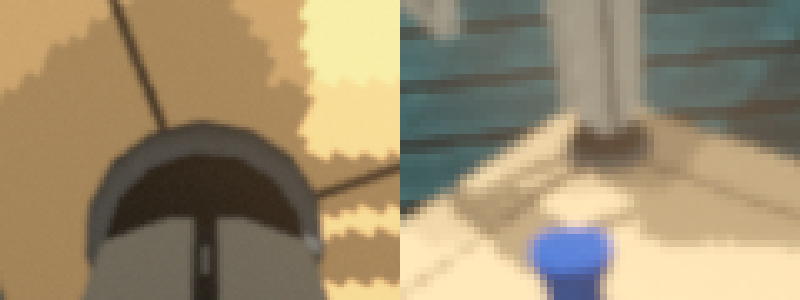

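The tip is over the cap centre in both views, still with no force, so it is probably a few millimetres above. Continuing by feel.

```bash
python3 -m inch '[[1,0,0,-0.001,0],[1,0,0,-0.001,0]]'|grep -E "pos"; python3 f.py
```

```text
tool_pos: [0.448, -0.1272, 0.0018]
12.125 [ 0.4481 -0.1272  0.002 ] [ 0.4  -0.16 -0.23] [ -0.   -40.57 -43.13]
```

```bash
python3 -m inch '[[1,0,0,-0.001,0],[1,0,0,-0.001,0]]'|grep -E "pos"; python3 f.py
```

```text
tool_pos: [0.4481, -0.1272, 0.0008]
12.625 [ 0.4482 -0.1272  0.001 ] [-0.31 -0.37  0.21] [  0.   -40.6  -43.08]
```

```bash
python3 -m inch '[[1,0,0,-0.001,0],[1,0,0,-0.001,0]]'|grep -E "pos"; python3 f.py
```

```text
tool_pos: [0.4483, -0.1273, 0.0]
13.125 [ 0.4482 -0.1273  0.    ] [0.01 0.07 0.45] [ 1.000e-02 -4.023e+01 -4.251e+01]
```

The joint torques jumped and Fz rose at TCP z = 0.000, so contact is beginning with an effective tip offset of about 27–28 mm. Pressing 1.5 mm more.

```bash
python3 -m inch '[[1,0,0,-0.001,0],[1,0,0,-0.0015,0],[1,0,0,-0.0015,0]]'|grep -E "pos"; python3 f.py
```

```text
tool_pos: [0.4483, -0.1273, -0.0013]
13.75 [ 0.4483 -0.1273 -0.0014] [-0.43  0.32  3.29] [-4.000e-02 -3.958e+01 -4.207e+01]
```

3.3 N held. Storing the point, then lifting and moving to X.

```bash
python3 -m inch '[[1,0,0,0,0],[1,0,0,0,0],[1,0,0,0.02,0],[1,0,0,0.06,0],[1,0,0,0.09,0],[1,0,0,0.09,0]]'|grep -E "pos|t:"; python3 -m inch '[[1,0.035,-0.035,0,0],[1,0.07,-0.07,0,0],[1,0.105,-0.105,0,0],[1,0.135,-0.133,0,0],[1,0.135,-0.133,0,0],[1,0.135,-0.133,-0.03,0],[1,0.135,-0.133,-0.055,0],[1,0.135,-0.133,-0.055,0]]'
python3 - <<'E'
from plant import robot
from h import *
s=robot.read_state();c=robot.read_camera("top")
for k,p in dict(k=(385,294),g=(348,252)).items():
    u,st=blob(c["color"],p,k,12);print(k,u,st)
c=robot.read_camera("wrist");u,st=blob(c["color"],(320,240),'r',90);print(u,st,wray(c,s,u),s['tool_pos'])
E
```

```text
t: 14.5
tool_pos: [0.4503, -0.1281, 0.0912]
t: 15.5
tool_pos: [0.582, -0.2589, 0.0323]
orientation: [-1.386, 0.878, -0.874]
force: [-0.4, -0.7, -0.3]
opening: 0.0007
k [385.605 294.605] [377 287  20  20 200]
g [347.79310345 251.40517241] [342 246  13  12 116]
[322.27094241 260.04973822] [ 297  240   51   49 1528] [ 0.58666791 -0.25892387  0.028     ] [ 0.5820319  -0.25892939  0.03230423]
```

Green in the top view is unmoved. The red estimates cluster near (0.584, -0.260).

```bash
python3 -m inch '[[1,0.002,-0.0005,-0.012,0],[1,0.002,-0.0005,-0.021,0],[1,0.002,-0.0005,-0.026,0],[1,0.002,-0.0005,-0.028,0],[1,0.002,-0.0005,-0.0295,0],[1,0.002,-0.0005,-0.0295,0]]'; python3 f.py;python3 -m inch '[[1,0,0,-0.001,0],[1,0,0,-0.001,0]]'|grep -E "pos"; python3 f.py
```

```text
t: 16.35
tool_pos: [0.5868, -0.2611, 0.0067]
orientation: [-1.386, 0.873, -0.879]
force: [-0.6, -0.5, -0.9]
opening: 0.0004
16.6 [ 0.5869 -0.2611  0.0069] [-0.17  0.3   0.01] [ -0.  -64.4 -44.7]
tool_pos: [0.5868, -0.261, 0.0058]
17.1 [ 0.5869 -0.2611  0.0058] [ 0.05 -0.69 -0.18] [  0.   -64.44 -44.66]
```

```bash
python3 -m inch '[[1,0,0,-0.001,0],[1,0,0,-0.001,0]]'|grep -E "pos"; python3 f.py
```

```text
tool_pos: [0.5868, -0.2611, 0.0047]
17.6 [ 0.5869 -0.2611  0.0049] [ 0.01 -0.06  0.24] [  0.   -64.45 -44.62]
```

```bash
python3 -m inch '[[1,0,0,-0.001,0],[1,0,0,-0.001,0]]'|grep -E "pos"; python3 f.py
```

```text
tool_pos: [0.5868, -0.261, 0.0037]
18.1 [ 0.5869 -0.261   0.0039] [ 0.01 -0.19  0.22] [ -0.   -64.47 -44.58]
```

```bash
python3 -m inch '[[1,-0.002,0.001,-0.001,0],[1,-0.002,0.001,-0.002,0],[1,-0.002,0.001,-0.002,0]]'|grep -E "pos"; python3 f.py
```

```text
tool_pos: [0.5848, -0.26, 0.0017]
18.725 [ 0.5849 -0.2601  0.0019] [ 0.25 -0.11 -0.03] [  0.   -64.22 -44.46]
```

```bash
python3 -m inch '[[1,0,0,-0.001,0],[1,0,0,-0.001,0]]'|grep -E "pos"; python3 f.py
```

```text
tool_pos: [0.5849, -0.2601, 0.0008]
19.225 [ 0.585  -0.2601  0.0009] [-0.15 -0.12  0.02] [  0.   -64.24 -44.44]
```

```bash
python3 -m inch '[[1,0,0,-0.001,0],[1,0,0,-0.001,0]]'|grep -E "pos"; python3 f.py
```

```text
tool_pos: [0.5851, -0.2602, 0.0]
19.725 [ 0.5851 -0.2602  0.    ] [0.21 0.21 0.82] [  0.   -63.7  -43.86]
```

```bash
python3 -m inch '[[1,0,0,-0.001,0],[1,0,0,-0.0015,0],[1,0,0,-0.0015,0]]'|grep -E "pos"; python3 f.py
```

```text
tool_pos: [0.5851, -0.2602, -0.0013]
20.35 [ 0.5851 -0.2602 -0.0014] [-0.82  0.53  2.83] [-4.000e-02 -6.273e+01 -4.347e+01]
```

X is pressed at 2.8 N. Holding, lifting, and moving high to Y.

```bash
python3 -m inch '[[1,0,0,0,0],[1,0,0,0,0],[1,0,0,0.02,0],[1,0,0,0.06,0],[1,0,0,0.09,0],[1,0,0,0.09,0]]'|grep -E "pos|t:"; python3 -m inch '[[1,-0.01,0.05,0,0],[1,-0.02,0.1,0,0],[1,-0.03,0.15,0,0],[1,-0.04,0.2,0,0],[1,-0.0455,0.225,0,0],[1,-0.0455,0.225,0,0],[1,-0.0455,0.225,-0.025,0],[1,-0.0455,0.225,-0.05,0]]'|grep -E "pos|t:"
python3 - <<'E'
from plant import robot
from h import *
robot.read_camera("top")
s=robot.read_state();c=robot.read_camera("wrist");u,st=blob(c["color"],(320,240),'g',90);print(u,st,wray(c,s,u),s['tool_pos'],s['t'])
E
```

```text
t: 21.1
tool_pos: [0.5877, -0.2615, 0.0935]
t: 22.1
tool_pos: [0.5425, -0.0376, 0.0429]
[316.38427394 257.38427394] [ 292  236   50   47 1577] [ 0.5423425  -0.03449417  0.028     ] [ 0.53964783 -0.03726878  0.03877506] 22.15
```

```bash
python3 -m inch '[[1,0.001,0.002,-0.012,0],[1,0.001,0.002,-0.022,0],[1,0.001,0.002,-0.029,0],[1,0.001,0.002,-0.032,0],[1,0.001,0.002,-0.034,0],[1,0.001,0.002,-0.034,0]]'|grep -E "pos|t:"; python3 f.py
```

```text
t: 22.95
tool_pos: [0.5406, -0.0352, 0.0061]
23.2 [ 0.5406 -0.0352  0.0062] [ 0.12 -0.02 -0.1 ] [  0.   -50.8  -43.57]
```

```bash
python3 -m inch '[[1,0,0,-0.001,0],[1,0,0,-0.002,0],[1,0,0,-0.003,0],[1,0,0,-0.004,0],[1,0,0,-0.004,0]]'|grep -E "pos"; python3 f.py
```

```text
tool_pos: [0.5405, -0.0352, 0.0021]
24.075 [ 0.5406 -0.0352  0.0023] [-0.33  0.28  0.26] [  0.   -50.9  -43.38]
```

```bash
python3 -m inch '[[1,0,0,-0.001,0],[1,0,0,-0.0015,0],[1,0,0,-0.0015,0]]'|grep -E "pos"; python3 f.py
```

```text
tool_pos: [0.5405, -0.0352, 0.0007]
24.7 [ 0.5406 -0.0352  0.0008] [ 0.41 -0.18  0.37] [  0.   -50.95 -43.32]
```

```bash
python3 -m inch '[[1,0,0,-0.001,0],[1,0,0,-0.0015,0],[1,0,0,-0.0015,0]]'|grep -E "pos"; python3 f.py
```

```text
tool_pos: [0.5408, -0.0352, -0.0006]
25.325 [ 0.5408 -0.0352 -0.0006] [-0.28  0.32  1.75] [-1.000e-02 -5.011e+01 -4.248e+01]
```

```bash
python3 -m inch '[[1,0,0,-0.001,0],[1,0,0,-0.001,0],[1,0,0,-0.001,0],[1,0,0,-0.001,0]]'|grep -E "pos"; python3 f.py; python3 -m inch '[[1,0,0,0.02,0],[1,0,0,0.06,0],[1,0,0,0.1,0],[1,0,0,0.12,0],[1,0,0,0.12,0],[1,0,0,0.12,0]]'|grep -E "pos|t:"
python3 - <<'E'
from plant import robot
from h import *
s=robot.read_state();print(s['tool_pos'],s['force'])
c=robot.read_camera("wrist");P={k:wray(c,s,blob(c["color"],p,k,r)[0]) for k,p,r in (("g",(320,240),60),("r",(480,220),150))};print(P)
t=robot.read_camera("scene");
for k,p in dict(r=(198,265),g=(284,244)).items(): print(k,blob(t["color"],p,k,12))
cv2.imwrite("pics/end.png",np.hstack([cv2.resize(c["color"],(400,300)),cv2.resize(t["color"][150:330,60:300],(400,300))])[:,:,::-1])
E
```

```text
tool_pos: [0.5408, -0.0352, -0.0016]
26.075 [ 0.5408 -0.0352 -0.0016] [-1.07  0.01  3.04] [ -0.06 -49.59 -42.24]
t: 26.82
tool_pos: [0.5399, -0.0351, 0.1169]
[ 0.53993152 -0.03508994  0.11687346] [ 0.55838278 -0.27326635 -0.42875201]
{'g': array([ 0.5410192 , -0.03528295,  0.028     ]), 'r': array([ 0.5849064 , -0.26027114,  0.028     ])}
r (array([197.84313725, 263.50980392]), array([193, 260,  11,   7,  51], dtype=int32))
g (array([283.80952381, 243.61904762]), array([280, 242,   8,   4,  21], dtype=int32))
```

View pics/end.png

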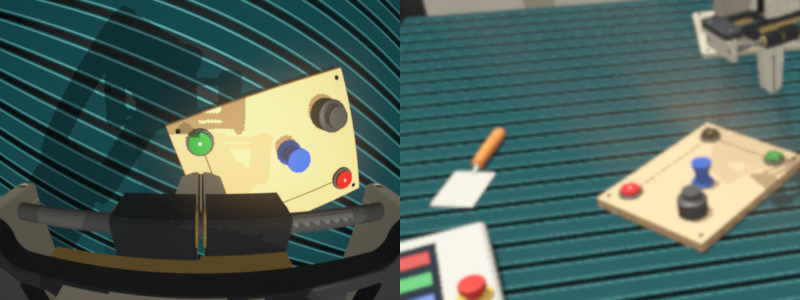

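The final view shows the fingers high above the board. Weight, sample and scraper are standing or lying as before, and the red and green scene pixels match the start to 0.1 px. Handing in.

```bash
python3 -c "
from plant import robot
print(robot.close_job())"
```

```text
the job is handed in; nothing more can be done
None
```

I touched the black origin, red X and green Y buttons in that order, near their centres, and handed the job in at about 27 s. The averaged contact forces were about 3.3, 2.8 and 3.0 N, each held for well over 0.25 s. After each touch I lifted the TCP at least 90 mm above the table, and to 117 mm at the end.

**Last checks:**
- **Board:** the red and green buttons are within about 0.1 px of their starting positions in the scene camera. I did not re-measure the black button after the last touch.
- **Other objects:** the weight and sample stand upright, and the scraper looks unmoved. I judged these by eye only, and the spool was not in the last pictures, although nothing went near it.

**Disagreements:**
- **Tip height:** the closed fingertips touched the buttons with the reported TCP at about z = 0, not the expected 28 mm. The visible tip sits about 27 mm above the reported TCP. Two cameras had shown a gap of about 20 mm, so I finished each descent in 1–1.5 mm steps, watching force and joint torque.
- **Button positions:** the top and wrist camera estimates differed by up to about 3 mm. The scene camera's first reading of the black button was unusable.

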